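# Collect the fired test tiles into the tote and hold it up

## Robot

A 7-joint arm with a two-finger parallel gripper is mounted at the origin on the work surface; the furniture and walls round the work are solid. World frame = base frame: x ahead of the robot, y to its left, z up, the work surface at z = 0. Lengths are in m, angles in rad, forces in N, time in s.
With the tool pointing down it reaches from about 0.425 to 0.875 m from the base axis. Payload 4.7 kg.
Tool frame: the origin (TCP) lies between the finger pads, 19 mm behind the fingertips; this is the grasp point; z points along the fingers, y is the line along which they close (so a half turn about z gives the same grasp; the last joint's range is limited). The gripper opens to 87 mm and grips with 3 to 60 N. Pads are 19 mm wide; open, the fingers measure 117 mm over their backs; the gripper's body (75 mm by 190 mm) begins 51 mm behind the grasp point.
Start: joints at [-1.214, 0.321, -0.07, 1.45, 0.023, 1.371, -0.057], TCP at [0.219, 0.612, 0.241] pointing down, gripper open.
Joint ranges: [-2.86, 2.86], [-0.3, 2.09], [-1.38, 1.24], [0.06, 2.45], [-1.56, 4.7], [0.09, 2.05], [-2.69, 2.69]. Speed limits (rad/s): [2.57, 2.57, 3.14, 3.14, 3.14, 3.14, 3.14].

## Interface

Orientations are given as a unit quaternion [x, y, z, w].
In Python, from plant import * gives the robot as it stands.
- The arm moves only by the tool servo_tool, never from a script. Its argument "rows" is text: rows parted by semicolons, each of 5 numbers parted by spaces: the shift along the world's x, y, z as a fraction of full scale, then the turn about the world's z as a fraction of full scale, then the closure, from -1 (fully open) to 1 (shut). In form: dx dy dz turn jaw; .... A call has 1 to 10 rows; each row shifts and turns the commanded pose from where the row before left it; what a row does not reach is not made up. Full scale, the value 1, is 50 mm for a shift and 8 degrees for a turn. A row lasts 1/10 s, in which the tool goes at most 50 mm and 8.59 degrees, less where a joint would pass 70% of its speed; a pose out of reach is approached as far as the arm can. A call with a number of a shift or a turn outside -1 to 1 is refused whole. A call with a gripper value outside its range is refused whole. The fingers move at their own pace and stop on an object; "newtons" is the grip in N (left out, the last holds). Time passes only in rows, so rows that do not move let the fingers close. It gives the time, the measured TCP pose, the force, the opening and the grip force at its end, in the units of the state.
- observe(): the state, without advancing time (a new reading comes with each control period).
- snapshot(name): name is "scene" or "top" or "wrist"; returns the picture (480x640x3 uint8, red, green, blue); there is no depth.
- camera_info(name): a dict with "fovy" (degrees; the focal length in pixels is half the picture's height over the tangent of half this angle, whatever the lens; pixels are square), "cx", "cy" (the principal point, pixels), "camera_from_world" (4x4, takes a point from world to camera coordinates). Camera axes: x right, y down, z forward; pixel columns grow to the right and rows downward; lengths in m; the calibration is good to about 2 mm. A picture is of the moment at which its call begins: read the wrist's pose just before it. camera_info takes no time and is no camera call; for the wrist camera it gives the pose at the moment of the call.
- close_job(): hands the job in; it is judged then, once.
Trained networks look in the newest picture that a camera, given by its name, has taken for a name from the list of things; names that differ only in an ending like _2 or _b are one class to them, and where a whole thing is asked for, a point or a joint stands for the part that bears it (a point fixed in the world has none). Each returns a list of dicts, best first, with "score" (0 to 1); they miss things now and then, are a little off and sometimes report something else, mostly with a low value. They report only what shows in the picture. A call takes as long as a camera call. They do not tell look-alikes from the thing itself.
- cut_out(camera, query): "region" (480x640 bool, what is visible of it) and "pixel" ([column, row] in pixels, amid what is visible of it).
- landmark_of(camera, query): "pixel" ([column, row] in pixels: a listed point, or the origin of a listed thing).
The state is a dict: "time_s": time; "joints": joint angles; "qd": joint speeds; "joint_efforts": joint torques, N m; "ee_pos": TCP position; "tool_rot": TCP orientation; "force": force on the tool from outside, world axes, zero at the start; "moment": the same for the moment, N m; "opening": opening from 0.0 (shut) to 1.0 (fully open); "finger_force": force on a finger pad.
Only numpy, scipy, OpenCV 4.12 (cv2) and the standard library are available. Lean on these libraries where they do the work, as an engineer would, in place of code of your own. Each camera call takes 0.05 s, during which the arm holds its last target. There are 200 camera calls.

## Task

Two glazed test tiles lie in the shallow metal kiln tray: put them in the plywood carrying tote while it stands on the table, one lying flat in each of its two compartments, laid in gently and not dropped. Then take the tote by its cross handle, lift it straight up about 12 cm clear of the table and finish still holding it there, level and steady; nothing is put down at the end. Do not disturb the tumbler, the clay lump or the tape roll.

Things in the scene. Friction and masses are not known exactly. Their poses are not given: they have to be found in the camera images.
- kiln_tray: Shallow aluminium tray fixed to the table, 220 (its x) x 90 (its y) mm: a 4 mm thick floor with an upstand 15 mm above the table at each short end; its long sides are open, without a rim. Origin: centre of its underside, on the table; z up.
- tile_1: Dark-brown-glazed clay test tile lying in the tray, 30 (its x) x 48 (its y) x 9 (z) mm, 28 g. Origin: centre of its underside; z up out of the glazed face. It starts with its long axis roughly along the tray's long axis, within 0.6 rad, the two about 90 to 125 mm apart; it is picked across its 30 mm width. Either tile may go in either compartment.
- tile_2: Green-glazed test tile, same size, mass and axes as tile_1, lying in the same tray.
- tote: Open plywood tote loose on the table, 200 (its x) x 124 (its y) mm, about 0.25 to 0.45 kg. Walls 5 mm thick, 36 mm high; floor 5 mm thick. A 10 mm partition across its middle (y-z plane) makes two compartments, 90 x 114 mm inside, centred at tote x = -50 and +50 mm; it rises in a 64 mm wide neck to the handle. Origin: centre of its underside; z up.
- tote_grip (a point): Centre of the tote's cross handle: a wooden bar 20 mm thick (tote x), 100 mm long (tote y) and 24 mm high, on the top of the partition; this point is 84 mm above the tote's underside, the bar's top at 96 mm. It lies over the tote's centre of mass; its flat sides face along tote x.
- tumbler: Green ceramic tumbler, 66 mm across, 77 mm high, loose bystander beyond the tote. Origin: centre of its underside. (Fixed: the head of the potters wheel, low and round, overhangs the far edge of the table to within about 0.61 m of the robot, left of the tumbler.)
- clay_block: Lump of clay, 65 x 79 x 50 mm, loose bystander to the left of the tote. Origin: centre of its underside. (Fixed: pots of upright tools and brushes, up to about 250 mm high, stand left of the robot, nearer than this lump: pass over them.)
- tape_roll: Roll of masking tape lying flat, 96 mm across, 25 mm high, loose bystander to the left of the clay lump. Origin: centre of its underside.
Mind the look-alikes: they are no part of the job. Leave any purple look-alike of the tile_2 alone. What is shaped like the tile_1 but red is not meant.

How it is judged:
By the outcome, as a careful person would: the job done as asked, in the order asked, and still so for the second after the job is handed in, while the arm keeps its last pose, push and grip.
It also fails if it takes over 72 s, if anything falls off the work surface, if the arm or the gripper's body presses on something with over 40 N, if the wrist force passes 120 N, or if a joint passes its speed limit or range.

## Working session

There is one attempt and no reset: what is moved stays moved. The work goes in short steps, Python scripts to look and compute and a tool call to move; the robot and the scene stay as the last step left them, time stands still between calls to the robot, and variables do not carry over. Pictures are saved under pics/ and viewed, at most 10 in all, crops included, and the job is handed in when it is done.

Besides the shell and the picture viewer there is one more tool, called as name(argument=value, ...) on one line, values as JSON. servo_tool: Moves the arm, as the interface text tells. Shift numbers are shares of 50 mm and turn numbers shares of 8 degrees, none past 1 either way. Its arguments: {"type":"object","properties":{"rows":{"type":"string"},"newtons":{"type":"number"}},"required":["rows"]}

```bash
mkdir -p pics; ls; python3 - <<'E'
from plant import *
import cv2,numpy as np
s=observe();print(s['time_s'],s['ee_pos'],s['tool_rot'],s['opening'],s['force'])
for n in("scene","top"):
    im=snapshot(n);cv2.imwrite(f'pics/{n}0.png',im[:,:,::-1])
    c=camera_info(n);print(n,c['fovy'],c['cx'],c['cy'],np.round(c['camera_from_world'],4).tolist())
E
```

```text
pics
0.0 [0.2183877  0.61170388 0.24016587] [ 1.70561460e-01  9.85346618e-01 -9.07303550e-04 -9.25488191e-05] 0.9995885242747127 [1.14288085 0.09021223 0.22956433]
scene 52.4270146723186 313.35320679965287 240.9549840291955 [[0.6707, -0.7417, 0.0073, -0.3664], [-0.4466, -0.4117, -0.7944, 0.3139], [0.5922, 0.5296, -0.6073, 0.7938], [0.0, 0.0, 0.0, 1.0]]
top 54.44871871181276 321.03031718996147 243.4559532385145 [[-0.0241, -0.9996, 0.014, 0.0318], [-0.9806, 0.021, -0.1949, 0.5362], [0.1946, -0.0184, -0.9807, 1.1653], [0.0, 0.0, 0.0, 1.0]]
```

View pics/top0.png

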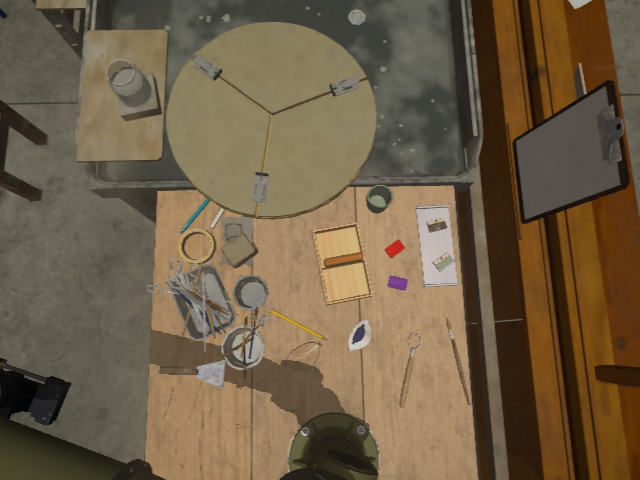

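View pics/scene0.png

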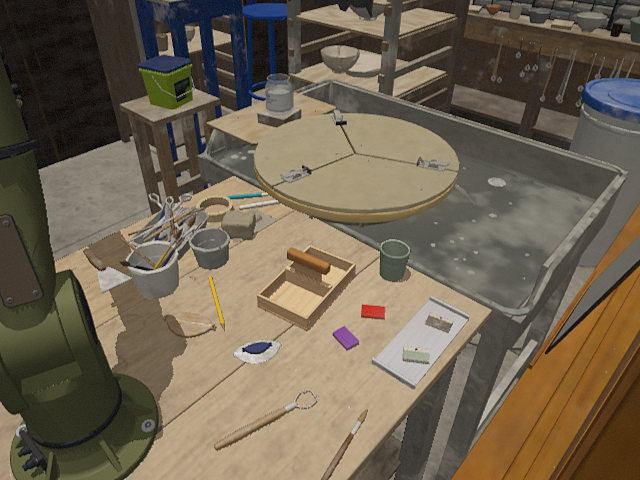

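The top view shows the tray at (437,245), with the brown tile at (436,225) and the green tile at (443,262). The red tile at (395,248) and the purple tile at (397,283) lie on the table outside the tray, so they are the look-alikes. The tote is at (342,263), with its handle at (343,260). I'll confirm this in a crop and measure.

```bash
cat > h.py <<'E'
from plant import *
import cv2,numpy as np
def back(n,px,z,c=None):
    c=c or camera_info(n);f=240/np.tan(np.radians(c['fovy']/2));T=c['camera_from_world'];T=np.array(T)
    px=np.atleast_2d(px).astype(float)
    d=np.c_[(px[:,0]-c['cx'])/f,(px[:,1]-c['cy'])/f,np.ones(len(px))]@T[:3,:3]
    o=-T[:3,:3].T@T[:3,3]
    return (o+d*((z-o[2])/d[:,2])[:,None])[:,:2]
def rect(n,m,z,c=None):
    """minAreaRect of mask in the world plane z: centre, sides (mm), angle of the long side (deg)"""
    ys,xs=np.nonzero(m);P=back(n,np.c_[xs,ys],z,c)
    (ce,(w,h),a)=cv2.minAreaRect((P*1000).astype(np.float32))
    if h>w:a+=90;w,h=h,w
    return np.round(ce,1),round(w,1),round(h,1),round((a+90)%180-90,1),np.round(P.mean(0)*1000,1)
E
python3 - <<'E'
from h import *
for n in("top","scene"):
    im=snapshot(n)
    if n=="top":cv2.imwrite('pics/crop.png',cv2.resize(im[190:320,300:480,::-1],None,fx=4,fy=4,interpolation=cv2.INTER_CUBIC))
    for q,z in(("tile_1",.013),("tile_2",.013),("tote",.036),("kiln_tray",.004),("tote_grip",.096),("tumbler",.04),("clay_block",.05),("tape_roll",.025)):
        for r in cut_out(n,q)[:4]:
            print(n,q,round(r['score'],2),np.round(r['pixel']),*rect(n,r['region'],z))
    print([(np.round(r['pixel'],1),round(r['score'],2),back(n,r['pixel'],.084)) for r in landmark_of(n,'tote_grip')[:2]])
    print([(np.round(r['pixel'],1),round(r['score'],2),back(n,r['pixel'],.0)) for r in landmark_of(n,'tote')[:2]])
    print([(np.round(r['pixel'],1),round(r['score'],2),back(n,r['pixel'],.004)) for r in landmark_of(n,'tile_1')[:4]])
E
```

```text
top tile_1 0.78 [397. 249.] [ 528.  -180.6] 50.4 32.9 -57.6 [ 528.5 -180.9]
top tile_1 0.68 [441. 262.] [ 488.1 -308.1] 48.1 29.3 -58.4 [ 488.  -307.9]
top tile_1 0.68 [398. 282.] [ 433.7 -183.1] 49.2 31.6 77.3 [ 433.8 -183.4]
top tile_1 0.53 [439. 225.] [ 589.  -298.8] 44.5 27.1 -82.9 [ 589.4 -298.5]
top tile_2 0.78 [397. 249.] [ 528.  -180.6] 50.4 32.9 -57.6 [ 528.5 -180.9]
top tile_2 0.68 [441. 262.] [ 488.1 -308.1] 48.1 29.3 -58.4 [ 488.  -307.9]
top tile_2 0.68 [398. 282.] [ 433.7 -183.1] 49.2 31.6 77.3 [ 433.8 -183.4]
top tile_2 0.53 [439. 225.] [ 589.  -298.8] 44.5 27.1 -82.9 [ 589.4 -298.5]
top tote 0.59 [343. 262.] [487.3 -34.7] 201.7 126.9 8.8 [486.1 -35.3]
top kiln_tray 0.79 [432. 246.] [ 536.1 -296.1] 223.0 89.7 1.9 [ 530.9 -293.7]
top tote_grip 0.85 [341. 268.] [477.3 -31.9] 193.3 120.8 9.2 [476.  -31.2]
top clay_block 0.74 [237. 251.] [523.  233.2] 76.9 69.4 -56.7 [522.8 233.3]
top tape_roll 0.83 [190. 236.] [541.5 348.8] 99.0 94.3 44.8 [543.9 349.7]
top tape_roll 0.54 [382. 195.] [ 667.  -140.8] 79.9 66.5 -47.8 [ 665.8 -143.1]
[(array([342.3, 259.7]), 0.93, array([[ 0.
[... 1385 characters left out ...]
mbler 0.25 [218. 202.] [532.8 321.9] 123.5 86.5 71.3 [532.9 327.9]
scene clay_block 0.72 [241. 223.] [509.4 213.8] 110.1 83.3 36.5 [510.8 212. ]
scene tape_roll 0.82 [217. 205.] [547.4 341.3] 129.5 90.0 71.8 [547.2 347.8]
[(array([309.3, 259.1]), 0.56, array([[ 0.49769161, -0.03167617]])), (array([417.3, 354.5]), 0.46, array([[ 0.43482067, -0.33636586]]))]
[(array([435.6, 325.5]), 0.54, array([[ 0.59045456, -0.29405055]]))]
[(array([414.4, 354.4]), 0.79, array([[ 0.49516019, -0.30430184]])), (array([371.7, 310. ]), 0.75, array([[ 0.53458424, -0.17444524]])), (array([438.3, 324.6]), 0.68, array([[ 0.59261113, -0.2982676 ]])), (array([345.1, 338.8]), 0.59, array([[ 0.43635278, -0.18305188]]))]
```

View pics/crop.png

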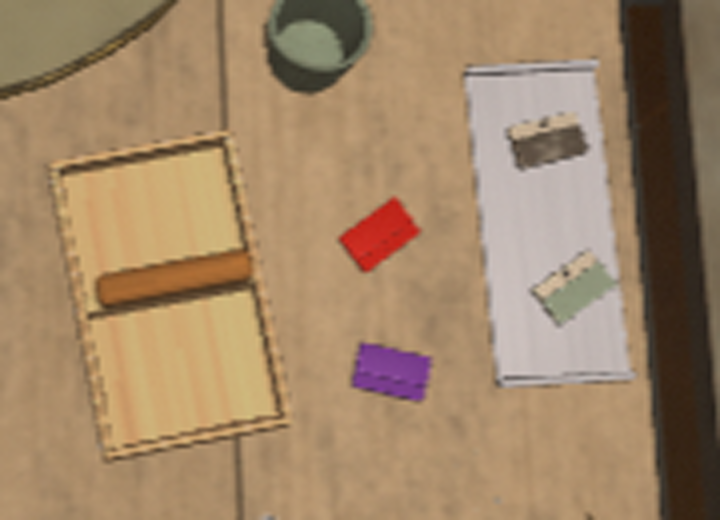

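Brown and green are the two tiles in the tray; red and purple lie outside it, so they stay put. Next I'll check how close the wooden bench on the right is.

```bash
python3 - <<'E'
import cv2,numpy as np
a=cv2.imread('pics/top0.png')[120:360,440:580];b=cv2.imread('pics/scene0.png')[220:460,460:640]
cv2.imwrite('pics/bench.png',np.hstack([cv2.resize(a,None,fx=2.4,fy=2.4),cv2.resize(b,None,fx=2.4,fy=2.4)]))
E
```

```text
(no output)
```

View pics/bench.png

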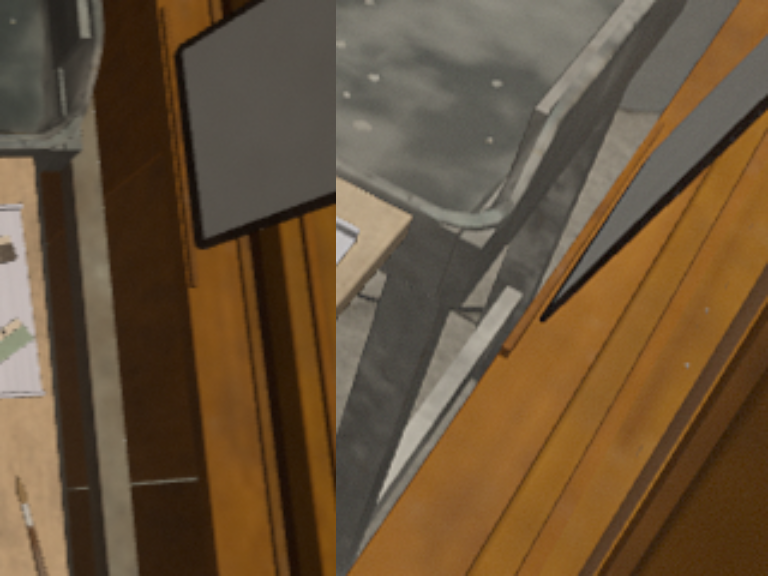

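The left half (top view) shows the ledge end of the wooden wall at about (519,240); the right half (scene view) shows it at about (530,368). I'll triangulate that point.

```bash
python3 - <<'E'
from h import *
P=[]
for n in("top","scene"):
    c=camera_info(n);f=240/np.tan(np.radians(c['fovy']/2));K=np.array([[f,0,c['cx']],[0,f,c['cy']],[0,0,1]]);P.append(K@np.array(c['camera_from_world'])[:3])
X=cv2.triangulatePoints(P[0],P[1],np.array([519.2,240.]),np.array([529.6,368.]));print((X[:3]/X[3]).T)
print(back("top",[[456,265]],0))
E
```

```text
[[ 0.52943357 -0.48746563  0.08836769]]
[[ 0.47986048 -0.34592159]]
```

servo_tool(rows="0 0 0.4 0 -1;0 0 0.8 0 -1;0 0 0.8 0 -1;0 0 0.6 0 -1;0.6 -0.4 0 0 -1;0.8 -0.5 0 0 -1;0.8 -0.5 0 0 -1;0.8 -0.5 0 0 -1;0.8 -0.6 0 0 -1;0.8 -0.6 0 0 -1", newtons=15)

```text
time_s: 2.3
ee_pos: [0.4498, 0.456, 0.3714]
tool_rot: [0.17, 0.985, 0.0, 0.0]
force: [0.2, 0.9, 0.5]
opening: 1.004
finger_force: 0.0
```

servo_tool(rows="0.8 -0.6 0 -0.5 -1;0.8 -0.6 0 -0.5 -1;0.6 -0.7 0 -0.5 -1;0.3 -0.9 0 -0.5 -1;0 -0.9 0 -0.5 -1;0 -0.9 0 -0.5 -1;0 -0.9 0 -0.5 -1;0 -0.9 0 -0.5 -1;0 -0.9 0 -0.5 -1;-0.2 -0.9 0 -0.3 -1")

```text
time_s: 3.3
ee_pos: [0.5637, 0.0452, 0.3711]
tool_rot: [0.486, 0.874, 0.0, 0.0]
force: [0.8, -0.3, 0.1]
opening: 0.997
finger_force: 0.0
```

servo_tool(rows="-0.1 -0.8 -0.2 0 -1;-0.2 -0.8 -0.2 0 -1;-0.2 -0.8 -0.3 0 -1;-0.2 -0.8 -0.3 0 -1;-0.2 -0.8 -0.3 0 -1;-0.2 -0.8 -0.3 0 -1;-0.2 -0.8 -0.3 0 -1;-0.1 -0.8 -0.3 0 -1;-0.1 -0.6 -0.2 0 -1;0 0 0 0 -1")

```text
time_s: 4.3
ee_pos: [0.4852, -0.3079, 0.2501]
tool_rot: [0.489, 0.872, -0.002, -0.001]
force: [0.1, -1.4, -0.1]
opening: 1.003
finger_force: 0.0
```

```bash
cat >> h.py <<'E'
def wrist(name,q,zs):
    c=camera_info("wrist");im=snapshot("wrist");cv2.imwrite(name,im[:,:,::-1])
    s=observe();x,y=s['tool_rot'][:2];print(np.round(s['ee_pos'],4),'yaw',round(2*np.degrees(np.arctan2(y,x))-90,2),'F',np.round(s['force'],1),s['time_s'])
    for qq,z in zip(q,zs):
        for r in cut_out("wrist",qq)[:3]:
            print(qq,round(r['score'],2),np.round(r['pixel']),im[int(r['pixel'][1]),int(r['pixel'][0])],*rect("wrist",r['region'],z,c))
E
python3 -c "
from h import *
wrist('pics/w1.png',['tile_1'],[.013])"
```

```text
[ 0.4869 -0.305   0.2507] yaw 31.68 F [0.6 0.2 0.3] 4.35
tile_1 0.97 [339.  79.] [173  91 208] [ 436.4 -183.7] 48.3 29.7 76.2 [ 436.4 -183.4]
tile_1 0.87 [319. 216.] [112 117  99] [ 489.7 -308.1] 49.2 28.9 -56.1 [ 489.5 -307.5]
tile_1 0.86 [401. 255.] [74 65 58] [ 591.  -297.7] 49.0 32.6 -77.8 [ 590.6 -297.2]
```

View pics/w1.png

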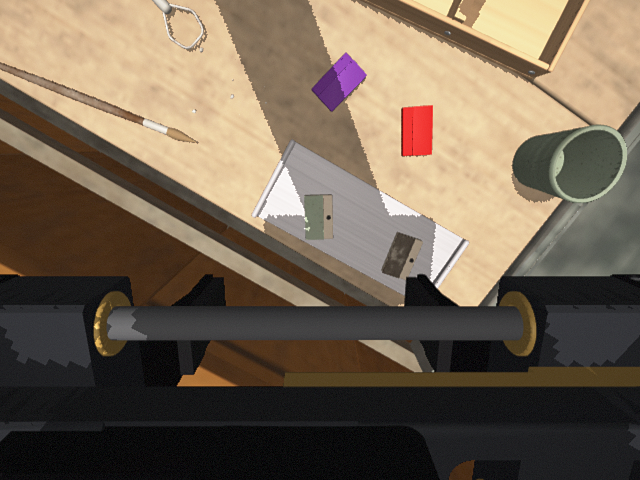

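The wrist view shows the green tile at (319,216) and the brown one at (401,255), with red and purple outside the tray. I'll go down on the green tile.

servo_tool(rows="0.1 -0.08 -0.4 0.3 -0.25;0 0 -0.6 0 -0.25;0 0 -0.6 0 -0.25;0 0 -0.6 0 -0.25;0 0 -0.6 0 -0.25;0 0 -0.5 0 -0.25;0 0 -0.4 0 -0.25;0 0 -0.3 0 -0.25;0 0 -0.2 0 -0.25;0 0 0 0 -0.25")

```text
time_s: 5.4
ee_pos: [0.4935, -0.3057, 0.0404]
tool_rot: [0.466, 0.885, 0.0, -0.001]
force: [-0.4, 1.2, -1.0]
opening: 0.623
finger_force: 0.0
```

```bash
python3 -c "
from h import *
wrist('pics/w2.png',['tile_2'],[.013])"
```

```text
[ 0.4939 -0.3063  0.0414] yaw 34.41 F [-0.3 -0.   0.1] 5.45
tile_2 0.89 [527. 113.] [230  47  44] [ 526.1 -182.6] 47.7 33.9 -55.3 [ 525.9 -181.8]
tile_2 0.83 [306. 274.] [106 110  93] [ 485.5 -301.1] 34.1 30.0 -55.5 [ 485.1 -300.7]
tile_2 0.79 [349.  19.] [ 83  41 101] [ 436.  -190.3] 38.5 29.4 74.9 [ 437.9 -196.6]
```

View pics/w2.png

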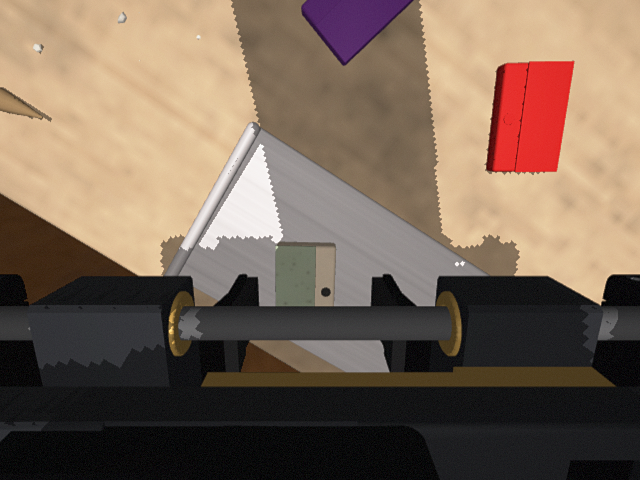

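The green tile sits squarely between the fingers, spanning columns 275–336. I'll centre it, go down and grip.

servo_tool(rows="-0.06 -0.04 -0.12 0 -0.25;0 0 -0.1 0 -0.25;0 0 -0.1 0 -0.25;0 0 0 0 0;0 0 0 0 0.5;0 0 0 0 0.5;0 0 0 0 0.5;0 0 0 0 0.5;0 0 0 0 0.5", newtons=15)

```text
time_s: 6.4
ee_pos: [0.4907, -0.3089, 0.0255]
tool_rot: [0.467, 0.884, 0.0, 0.0]
force: [-0.9, -0.2, 0.3]
opening: 0.341
finger_force: 15.0
```

servo_tool(rows="0 0 0.2 0 0.5;0 0 0.5 0 0.5;0 0 0.7 0 0.5;0 0 0.7 0 0.5;0 0 0.7 0 0.5;0 0.1 0.7 0 0.5;0 0.3 0 0.5 0.5;0 0.5 0 0.8 0.5;0 0.6 0 0.8 0.5;0 0.6 0 0.8 0.5")

```text
time_s: 7.4
ee_pos: [0.4902, -0.2032, 0.2011]
tool_rot: [0.278, 0.961, 0.0, 0.0]
force: [-0.3, 0.5, -0.3]
opening: 0.342
finger_force: 15.0
```

servo_tool(rows="-0.2 0.6 0 0.8 0.5;-0.2 0.6 0 0.8 0.5;-0.2 0.6 0 0.8 0.5;-0.2 0.6 0 0.8 0.5;-0.2 0.5 0 0.8 0.5;-0.2 0.3 0 0.8 0.5;0 0 0 0.4 0.5;0 0 0 0 0.5")

```text
time_s: 8.2
ee_pos: [0.4304, -0.0436, 0.201]
tool_rot: [-0.08, 0.997, 0.0, 0.001]
force: [0.5, 0.1, 0.1]
opening: 0.343
finger_force: 15.0
```

```bash
python3 -c "
from h import *
wrist('pics/w3.png',['tote','tile_2'],[.036,.18])
print(np.round(observe()['joints'],2),observe()['opening'])
snapshot('top')
for r in cut_out('top','tote')[:2]: print(rect('top',r['region'],.036))
"
```

```text
[ 0.4306 -0.044   0.2009] yaw 99.08 F [-0.6  0.6 -1.5] 8.25
tote 0.59 [314. 231.] [165 130  96] [480.1 -35.9] 186.7 123.4 9.4 [445.8 -41.8]
tile_2 0.93 [165. 201.] [150  75 182] [ 397.6 -116.6] 24.5 15.7 76.6 [ 397.5 -116.6]
tile_2 0.86 [315. 279.] [108 115  96] [433.4 -41.9] 53.2 31.5 9.2 [425.6 -43.3]
tile_2 0.68 [ 53. 344.] [235 220 191] [ 479.1 -168.3] 18.4 4.6 -80.8 [ 479.  -168.9]
[-0.38 -0.14  0.39  2.02  0.06  1.25  1.72] 0.34265997075172255
(array([481.8,   1. ]), 206.9, 68.9, 3.6, array([502.9,   2.8]))
```

View pics/w3.png

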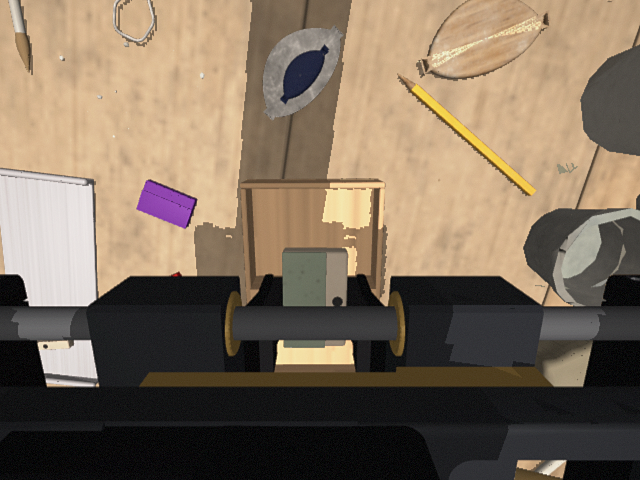

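The wrist view shows the green tile held and aligned over the near compartment. The near wall's outer corners are at about (240,181) and (385,181). I'll refine the tote pose from those.

```bash
python3 -c "
from h import *
a,b=back('wrist',[[240.,181],[385,181]],.036);print(a,b,np.linalg.norm(a-b))
u=b-a;u/=np.linalg.norm(u);x=np.array([u[1],-u[0]]);print('yaw',np.degrees(np.arctan2(x[1],x[0])));x=x if x[0]>0 else -x
C=(a+b)/2+.1*x;print('centre',C,'x55',C-.055*x,C+.058*x)
"
```

```text
[ 0.3999166  -0.11177651] [0.38059878 0.00932683] 0.12263440457906813
yaw 9.063189624084645
centre [ 0.48900921 -0.03547248] x55 [ 0.43469588 -0.04413628] [ 0.54628509 -0.02633611]
```

servo_tool(rows="0.04 0 -0.3 0 0.5;0 0 -0.5 0 0.5;0 0 -0.6 0 0.5;0 0 -0.6 0 0.5;0 0 -0.5 0 0.5;0 0 -0.4 0 0.5;0 0 -0.2 0 0.5;0 0 -0.2 0 0.5;0 0 -0.1 0 0.5;0 0 0 0 0.5")

```text
time_s: 9.45
ee_pos: [0.4325, -0.0439, 0.0302]
tool_rot: [-0.08, 0.997, 0.0, -0.0]
force: [-0.2, 0.5, 1.1]
opening: 0.341
finger_force: 15.0
```

servo_tool(rows="0 0 -0.04 0 0.5;0 0 0 0 0.5;0 0 0 0 0.5")

```text
time_s: 9.75
ee_pos: [0.4329, -0.0437, 0.0287]
tool_rot: [-0.08, 0.997, 0.0, 0.001]
force: [0.2, -0.5, -0.2]
opening: 0.342
finger_force: 15.0
```

servo_tool(rows="0 0 -0.03 0 0.5;0 0 0 0 0.5;0 0 0 0 0.5")

```text
time_s: 10.05
ee_pos: [0.4325, -0.0438, 0.0268]
tool_rot: [-0.08, 0.997, 0.0, 0.0]
force: [-1.0, -0.2, -0.9]
opening: 0.342
finger_force: 15.0
```

servo_tool(rows="0 0 -0.02 0 0.5;0 0 0 0 0.5;0 0 0 0 0.5")

```text
time_s: 10.35
ee_pos: [0.4327, -0.0438, 0.0264]
tool_rot: [-0.08, 0.997, 0.0, -0.0]
force: [-1.7, 0.2, 6.5]
opening: 0.34
finger_force: 15.0
```

Contact is made, so I'll open and back off.

servo_tool(rows="0 0 0 0 0.2;0 0 0 0 0.1;0 0 0 0 0;0 0 0 0 0;0 0 0.1 0 0;0 0 0.4 0 0;0 0 0.7 0 0;0 0 0.8 0 0;0 0 0.8 0 0;0 0 0.7 0 0")

```text
time_s: 11.35
ee_pos: [0.4326, -0.044, 0.2033]
tool_rot: [-0.08, 0.997, 0.0, 0.001]
force: [0.3, -0.3, -0.3]
opening: 0.501
finger_force: 0.0
```

servo_tool(rows="0.3 -0.3 0 -0.6 -0.25;0.5 -0.6 0 -0.8 -0.25;0.5 -0.6 0 -0.9 -0.25;0.5 -0.6 0 -0.9 -0.25;0.5 -0.6 0 -0.9 -0.25;0.4 -0.6 0 -0.9 -0.25;0.3 -0.6 0 -0.9 -0.25;0.1 -0.6 0 -0.9 -0.25;0.08 -0.4 0 -0.9 -0.25;0 -0.2 0 -0.9 -0.25")

```text
time_s: 12.35
ee_pos: [0.5911, -0.3015, 0.2007]
tool_rot: [0.501, 0.866, -0.001, 0.0]
force: [0.7, -0.1, -0.0]
opening: 0.622
finger_force: 0.0
```

servo_tool(rows="0 0 -0.2 -0.9 -0.25;0 0 -0.3 -0.9 -0.25;0 0 0 -0.4 -0.25;0 0 0 0 -0.25")

```text
time_s: 12.75
ee_pos: [0.5913, -0.2984, 0.1753]
tool_rot: [0.624, 0.781, -0.0, -0.001]
force: [-0.1, 0.1, -0.5]
opening: 0.626
finger_force: 0.0
```

```bash
python3 -c "
from h import *
wrist('pics/w4.png',['tile_1'],[.013])
snapshot('top')
for r in cut_out('top','tile_1')[:4]: print(r['score'],r['pixel'],rect('top',r['region'],.014))
"
```

```text
[ 0.5916 -0.2986  0.1758] yaw 12.85 F [-0.4  0.  -0.3] 12.8
tile_1 0.95 [157.  44.] [ 87  42 106] [ 439.8 -183.9] 48.7 33.0 74.8 [ 439.8 -183.7]
tile_1 0.92 [270.  70.] [148  30  30] [ 530.4 -180.9] 49.5 29.4 -55.9 [ 530.3 -180.8]
tile_1 0.87 [315. 229.] [74 64 56] [ 592.5 -297.2] 48.4 29.4 -77.8 [ 592.  -296.6]
0.61 [345.4, 285.7] (array([429.6, -45.8]), 45.1, 29.2, -1.3, array([428.8, -44.6]))
0.54 [396.4, 249.4] (array([ 526.3, -180.5]), 49.6, 29.5, -54.6, array([ 526.3, -180.5]))
```

The brown tile is at (315,229) in the wrist picture, and the gripper is centred over it.

servo_tool(rows="0 0 -0.3 -0.06 -0.25;0 0.02 -0.5 0 -0.25;0 0 -0.6 0 -0.25;0 0 -0.6 0 -0.25;0 0 -0.4 0 -0.25;0 0 -0.3 0 -0.25;0 0 -0.2 0 -0.25;0 0 -0.1 0 -0.25;0 0 0 0 -0.25")

```text
time_s: 13.85
ee_pos: [0.5915, -0.2979, 0.0256]
tool_rot: [0.627, 0.779, -0.0, -0.0]
force: [-0.5, -0.4, 0.3]
opening: 0.622
finger_force: 0.0
```

servo_tool(rows="0 0 0 0 0;0 0 0 0 0.5;0 0 0 0 0.5;0 0 0 0 0.5;0 0 0 0 0.5;0 0 0 0 0.5")

```text
time_s: 14.45
ee_pos: [0.5918, -0.2979, 0.0263]
tool_rot: [0.627, 0.779, 0.0, 0.0]
force: [-0.7, 0.7, 2.2]
opening: 0.338
finger_force: 15.0
```

servo_tool(rows="0 0 0.2 0 0.5;0 0 0.5 0 0.5;0 0 0.7 0 0.5;0 0 0.7 0 0.5;0 0 0.7 0 0.5;0 0 0.7 0.3 0.5;0 0.2 0 0.8 0.5;0 0.5 0 0.9 0.5;0 0.5 0 0.9 0.5;-0.1 0.6 0 0.9 0.5")

```text
time_s: 15.45
ee_pos: [0.5864, -0.2077, 0.2013]
tool_rot: [0.4, 0.917, -0.0, 0.0]
force: [-0.1, -0.6, -0.3]
opening: 0.345
finger_force: 15.0
```

servo_tool(rows="-0.1 0.6 0 0.9 0.5;-0.1 0.6 0 0.9 0.5;-0.1 0.6 0 0.9 0.5;-0.1 0.6 0 0.9 0.5;-0.1 0.5 0 0.9 0.5;-0.1 0.4 0 0.9 0.5;-0.1 0.2 0 0.9 0.5;-0.1 0.14 0 0.63 0.5;-0.1 0 0 0 0.5;0 0 0 0 0.5")

```text
time_s: 16.45
ee_pos: [0.541, -0.0264, 0.2012]
tool_rot: [-0.069, 0.998, 0.0, 0.0]
force: [0.3, 0.2, -1.1]
opening: 0.342
finger_force: 15.0
```

servo_tool(rows="0.1 0 -0.3 0.13 0.5;0 0 -0.5 0 0.5;0 0 -0.6 0 0.5;0 0 -0.6 0 0.5;0 0 -0.5 0 0.5;0 0 -0.4 0 0.5;0 0 -0.2 0 0.5;0 0 -0.2 0 0.5;0 0 -0.1 0 0.5;0 0 0 0 0.5")

```text
time_s: 17.45
ee_pos: [0.5465, -0.026, 0.0305]
tool_rot: [-0.08, 0.997, -0.0, -0.0]
force: [-0.3, 0.6, 0.2]
opening: 0.342
finger_force: 15.0
```

servo_tool(rows="0 0 -0.05 0 0.5;0 0 0 0 0.5;0 0 0 0 0.5")

```text
time_s: 17.75
ee_pos: [0.5469, -0.0257, 0.0288]
tool_rot: [-0.08, 0.997, 0.0, 0.001]
force: [0.3, -0.4, -1.0]
opening: 0.344
finger_force: 15.0
```

servo_tool(rows="0 0 -0.02 0 0.5;0 0 0 0 0.5;0 0 0 0 0.5")

```text
time_s: 18.05
ee_pos: [0.5466, -0.0258, 0.0274]
tool_rot: [-0.08, 0.997, 0.0, 0.0]
force: [-0.2, -0.3, -0.1]
opening: 0.342
finger_force: 15.0
```

servo_tool(rows="0 0 -0.02 0 0.5;0 0 0 0 0.5;0 0 0 0 0.5")

```text
time_s: 18.35
ee_pos: [0.5467, -0.0258, 0.0272]
tool_rot: [-0.08, 0.997, 0.0, 0.0]
force: [-2.5, 0.3, 7.7]
opening: 0.339
finger_force: 15.0
```

servo_tool(rows="0 0 -0.01 0 0.5;0 0 0 0 0.5;0 0 0 0 0.5")

```text
time_s: 18.65
ee_pos: [0.5466, -0.0258, 0.0272]
tool_rot: [-0.08, 0.997, 0.0, -0.0]
force: [-4.6, -0.2, 9.7]
opening: 0.339
finger_force: 15.0
```

servo_tool(rows="0 0 0 0 0.2;0 0 0 0 0.1;0 0 0 0 0;0 0 0 0 0;0 0 0.1 0 0;0 0 0.4 0 0;0 0 0.7 0 0;0 0 0.8 0 0;0 0 0.9 0 0;0 0 0.9 0 0")

```text
time_s: 19.65
ee_pos: [0.5461, -0.026, 0.2177]
tool_rot: [-0.08, 0.997, 0.0, 0.0]
force: [1.1, 0.7, -0.3]
opening: 0.498
finger_force: 0.0
```

servo_tool(rows="0 0 0.4 -0.5 -0.4;0 0 0 -0.9 -0.4;-0.2 0 0 -0.9 -0.4;-0.2 -0.1 0 -0.9 -0.4;-0.3 -0.1 0 -0.9 -0.4;-0.2 0 0 -0.9 -0.4;-0.2 0 0 -0.9 -0.4;-0.06 0 0 -0.9 -0.4;0 0 0 -0.9 -0.4;0 0 0 -0.9 -0.4")

```text
time_s: 20.65
ee_pos: [0.4883, -0.0359, 0.2362]
tool_rot: [0.5, 0.866, 0.0, 0.0]
force: [-0.4, -0.4, -0.2]
opening: 0.703
finger_force: 0.0
```

servo_tool(rows="0 0 0 -0.9 -0.4;0 0 0 -0.9 -0.4;0 0 0 -0.85 -0.4;0 0 0 0 -0.4;0 0 0 0 -0.4")

```text
time_s: 21.15
ee_pos: [0.4885, -0.0359, 0.236]
tool_rot: [0.647, 0.762, 0.0, 0.0]
force: [-0.3, -0.1, -0.2]
opening: 0.7
finger_force: 0.0
```

```bash
python3 -c "
from h import *
wrist('pics/w5.png',['tote','tote_grip','tile_2'],[.036,.096,.014])
print([(r['score'],r['pixel'],back('wrist',r['pixel'],.084)) for r in landmark_of('wrist','tote_grip')[:2]])
"
```

```text
[ 0.4885 -0.0359  0.2359] yaw 9.3 F [-0.5  0.1 -0.3] 21.2
tote 0.73 [319. 217.] [134  86  51] [490.7 -39.3] 200.7 137.1 9.5 [489.5 -31.1]
tote_grip 0.64 [313. 214.] [199 130  77] [488.2 -26. ] 164.2 112.2 9.3 [487.  -19.6]
tile_2 0.88 [373. 214.] [65 56 50] [547.7 -22.8] 49.3 31.3 9.3 [547.6 -23.1]
tile_2 0.8 [259. 219.] [104 108  91] [432.8 -42.1] 48.3 30.2 9.3 [433.  -42.1]
tile_2 0.66 [328. 346.] [225  43  40] [ 532.8 -182.4] 34.8 30.1 -56.1 [ 533.  -184.6]
[(0.65, [314.5, 229.7], array([[ 0.48830431, -0.03267144]]))]
```

View pics/w5.png

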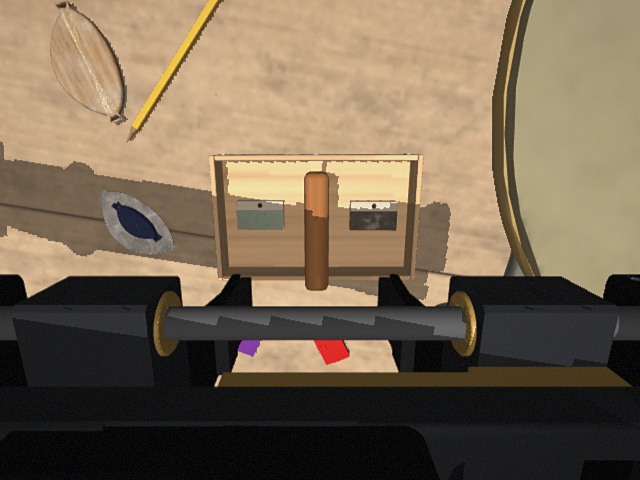

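Both tiles lie flat, green at (259,219) and brown at (373,214), one on each side of the handle at (316,231). Now I'll grasp the handle.

servo_tool(rows="0 0.02 -0.3 0 -0.4;0 0 -0.5 0 -0.4;0 0 -0.6 0 -0.4;0 0 -0.6 0 -0.4;0 0 -0.4 0 -0.4;0 0 -0.3 0 -0.4;0 0 -0.2 0 -0.4;0 0 -0.14 0 -0.4;0 0 0 0 -0.4")

```text
time_s: 22.3
ee_pos: [0.4882, -0.0348, 0.0833]
tool_rot: [0.648, 0.761, -0.0, -0.0]
force: [0.2, 0.3, -0.4]
opening: 0.697
finger_force: 0.0
```

servo_tool(rows="0 0 0 0 0;0 0 0 0 0.3;0 0 0 0 0.5;0 0 0 0 0.8;0 0 0 0 0.8;0 0 0 0 0.8;0 0 0 0 0.8;0 0 0 0 0.8", newtons=45)

```text
time_s: 23.1
ee_pos: [0.4888, -0.0347, 0.084]
tool_rot: [0.648, 0.761, 0.0, 0.0]
force: [0.5, 0.8, -0.5]
opening: 0.225
finger_force: 45.0
```

Gripped at about 20 mm. Now I'll lift it gently by 120 mm.

servo_tool(rows="0 0 0.05 0 0.8;0 0 0.1 0 0.8;0 0 0.2 0 0.8;0 0 0.3 0 0.8;0 0 0.35 0 0.8;0 0 0.35 0 0.8;0 0 0.35 0 0.8;0 0 0.3 0 0.8;0 0 0.2 0 0.8;0 0 0.15 0 0.8")

```text
time_s: 24.1
ee_pos: [0.4886, -0.0349, 0.2023]
tool_rot: [0.648, 0.761, 0.0, 0.0]
force: [0.0, -0.1, -4.3]
opening: 0.222
finger_force: 45.0
```

servo_tool(rows="0 0 0.05 0 0.8;0 0 0 0 0.8;0 0 0 0 0.8;0 0 0 0 0.8;0 0 0 0 0.8;0 0 0 0 0.8;0 0 0 0 0.8;0 0 0 0 0.8")

```text
time_s: 24.9
ee_pos: [0.4885, -0.0348, 0.2037]
tool_rot: [0.648, 0.761, -0.0, 0.0]
force: [0.4, 0.3, -2.7]
opening: 0.228
finger_force: 45.0
```

```bash
python3 -c "
from h import *
wrist('pics/w6.png',['tile_2'],[.134])
im=snapshot('scene');cv2.imwrite('pics/s6.png',im[:,:,::-1])
s=observe();print(s['moment'],s['qd'].round(3) if hasattr(s['qd'],'round') else s['qd'],s['opening'])
"
```

```text
[ 0.4885 -0.0348  0.2038] yaw 9.16 F [-0.4 -0.1 -3.7] 24.95
tile_2 0.98 [224. 256.] [107 112  96] [431.9 -40.5] 49.3 31.2 6.7 [432.  -38.5]
tile_2 0.73 [406. 258.] [67 59 53] [545.8 -22.7] 49.7 29.2 9.2 [545.1 -20.7]
[-0.06018441  0.03412845 -0.02604264] [ 0.001  0.    -0.003  0.002  0.001 -0.001 -0.   ] 0.22099786553885284
```

View pics/s6.png

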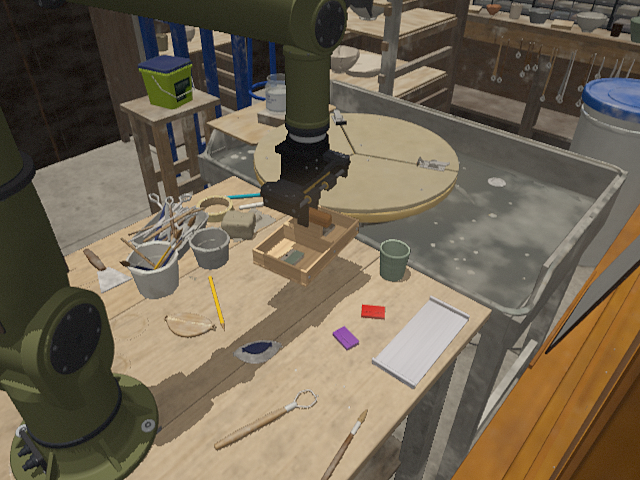

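The tote at (305,248) is held level in the air with the green tile visible at (293,257); the wrist camera saw both tiles. The tray is empty, and the tumbler, clay lump and tape roll are where they were. I'm handing the job in.

```bash
python3 -c "
from plant import *
print(close_job())"
```

```text
the job is handed in; nothing more can be done
None
```

The job is handed in: the green and brown tiles lie flat, one in each compartment, and the arm holds the tote level and steady 12 cm above the table; the other objects were not disturbed.

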